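# Make up two laundry kits from the stock

## Task

Make up the two laundry kits: put the soap bar, the dosing cup and the slim bottle in the long tray with three bays, and the scrubbing brush and the jar in the short tray with two bays, one thing to a bay in whichever bay you like. Set each thing down on the bay's floor the way up it stands now, without dropping it or knocking it over. The flat tin, the detergent jug and the iron are not wanted: leave them where they are.

Things in the scene. Friction and masses are not known exactly. Their poses are not given: they have to be found in the camera images.
- long_tray: Long grey plastic tray, 108 (x) x 244 (y) x 12 mm high, fixed to the worktop, left or right of the other tray. Three bays side by side along its y, centres at y = -80, 0, +80 mm, x = 0, each 100 (x) x 76 (y) mm inside. Floor 4 mm thick; walls and dividers 4 mm thick, tops at 12 mm. Origin: centre of the underside, z up; yaw within 0.15 rad of the world's axes
- short_tray: Short grey plastic tray, 108 (x) x 164 (y) x 12 mm high, fixed to the worktop. Two bays side by side along its y, centres at y = -40 and +40 mm, x = 0, each 100 (x) x 76 (y) mm inside. Floor 4 mm thick; walls and divider 4 mm thick, tops at 12 mm. Origin: centre of the underside, z up; yaw within 0.15 rad of the world's axes
- soap: Bar of cream-coloured household soap, 76 (x) x 44 (y) x 32 mm high, 0.12 kg, lying flat. It fits a bay only with its length along the tray's x. Origin: centre of the underside, x along its length, z up
- cup: Small white plastic dosing cup, open at the top, round, 46 mm across the foot, 52 mm across the rim, 60 mm high, wall 3 mm, about 0.04 kg. Stands mouth up. Origin: centre of the underside, z up
- bottle: Slim white bottle with a blue cap, standing: round body 42 mm across up to 74 mm, shoulder, neck, and cap 26 mm across, 105 mm high in all, 0.15 kg. Origin: centre of the underside, z up
- brush: Wooden scrubbing brush lying bristles down: wooden back 92 (x) x 42 (y) mm, from 22 to 40 mm above the underside; below it the pale bristle block, 84 x 36 mm (stiff), 0.1 kg. It fits a bay only with its length along the tray's x. Origin: centre of the underside, x along its length, z up
- jar: Squat white plastic jar with a bare metal lid, round, 54 mm across, 65 mm high, 0.2 kg, standing. Origin: centre of the underside, z up
- tin: Flat round metal tin, 72 mm across, 24 mm high, lying in the stock row; not part of any kit, stays where it is. Origin: centre of the underside, z up
- jug: Big orange detergent jug with a blue cap and a handle, 90 x 150 mm, 235 mm high, 1.6 kg, standing at the left; stays where it is. Origin: centre of the underside, z up
- iron: Electric iron, white and grey on a steel sole, 220 (x) x 100 (y) mm, about 130 mm high, lying on its sole at the right; stays where it is. Origin: on the underside, under the middle of its length, x to its tip, z up
Things that resemble listed ones, but are neither listed nor needed, are in the scene too. What is shaped like the cup but blue or orange is not meant.

How it is judged:
At the end, for the whole second after the job is handed in: Soap, cup and bottle each stand in a bay of their own in the long tray, brush and jar each in a bay of their own in the short tray: underside within 4 mm of the bay's floor, within 20 mm (tray y) and 34 mm (tray x) of the bay's centre, tilted less than 0.09 rad, at rest and let go (z of soap in the frame of long_tray between 0 and 0.008 m and x of soap in the frame of long_tray between -0.034 and 0.034 m and angle between each of soap, cup, bottle, brush, jar's own z axis and vertical below 0.09 rad and linear speed of each of soap, cup, bottle, brush, jar below 0.02 m/s and angular speed of each of soap, cup, bottle, brush, jar below 0.2 rad/s and contact force between the fingers and soap below 0.05 N and z of cup in the frame of long_tray between 0 and 0.008 m and x of cup in the frame of long_tray between -0.034 and 0.034 m and contact force between the fingers and cup below 0.05 N and z of bottle in the frame of long_tray between 0 and 0.008 m and x of bottle in the frame of long_tray between -0.034 and 0.034 m and contact force between the fingers and bottle below 0.05 N and ((y of soap in the frame of long_tray between -0.1 and -0.06 m and y of cup in the frame of long_tray between -0.02 and 0.02 m and y of bottle in the frame of long_tray between 0.06 and 0.1 m) or (y of soap in the frame of long_tray between -0.1 and -0.06 m and y of cup in the frame of long_tray between 0.06 and 0.1 m and y of bottle in the frame of long_tray between -0.02 and 0.02 m) or (y of soap in the frame of long_tray between -0.02 and 0.02 m and y of cup in the frame of long_tray between -0.1 and -0.06 m and y of bottle in the frame of long_tray between 0.06 and 0.1 m) or (y of soap in the frame of long_tray between -0.02 and 0.02 m and y of cup in the frame of long_tray between 0.06 and 0.1 m and y of bottle in the frame of long_tray between -0.1 and -0.06 m) or (y of soap in the frame of long_tray between 0.06 and 0.1 m and y of cup in the frame of long_tray between -0.1 and -0.06 m and y of bottle in the frame of long_tray between -0.02 and 0.02 m) or (y of soap in the frame of long_tray between 0.06 and 0.1 m and y of cup in the frame of long_tray between -0.02 and 0.02 m and y of bottle in the frame of long_tray between -0.1 and -0.06 m)) and z of brush in the frame of short_tray between 0 and 0.008 m and x of brush in the frame of short_tray between -0.034 and 0.034 m and contact force between the fingers and brush below 0.05 N and z of jar in the frame of short_tray between 0 and 0.008 m and x of jar in the frame of short_tray between -0.034 and 0.034 m and contact force between the fingers and jar below 0.05 N and ((y of brush in the frame of short_tray between -0.06 and -0.02 m and y of jar in the frame of short_tray between 0.02 and 0.06 m) or (y of brush in the frame of short_tray between 0.02 and 0.06 m and y of jar in the frame of short_tray between -0.06 and -0.02 m))); the robot touches nothing.
It fails at once if the flat tin is moved more than 30 mm or tipped (distance of tin from where it was at the start of the episode above 0.03 m or angle between tin's own z axis and vertical above 0.3 rad).
It fails at once if the detergent jug is moved more than 30 mm or tipped (distance of jug from where it was at the start of the episode above 0.03 m or angle between jug's own z axis and vertical above 0.3 rad).
It fails at once if the iron is moved more than 30 mm or tipped (distance of iron from where it was at the start of the episode above 0.03 m or angle between iron's own z axis and vertical above 0.3 rad).
It fails at once if a thing of the kits is dropped (falls free faster than 0.7 m/s, from some 25 mm) ((linear speed of soap above 0.7 m/s and contact force between the fingers and soap below 0.02 N) or (linear speed of cup above 0.7 m/s and contact force between the fingers and cup below 0.02 N) or (linear speed of bottle above 0.7 m/s and contact force between the fingers and bottle below 0.02 N) or (linear speed of brush above 0.7 m/s and contact force between the fingers and brush below 0.02 N) or (linear speed of jar above 0.7 m/s and contact force between the fingers and jar below 0.02 N)).
It fails at once if a thing of the kits is knocked over (angle between any of soap, cup, bottle, brush, jar's own z axis and vertical above 1 rad).
It also fails if it takes over 128 s, if anything falls off the work surface, if the arm or the gripper's body presses on something with over 40 N, if the wrist force passes 120 N, or if a joint passes its speed limit or range.

## Robot

A 6-joint arm with a two-finger parallel gripper is mounted at the origin on the work surface. World frame = base frame: x ahead of the robot, y to its left, z up, the work surface at z = 0. Lengths are in m, angles in rad, forces in N, time in s.
With the tool pointing down it reaches from about 0.275 to 0.825 m from the base axis. Payload 4.9 kg.
Tool frame: the origin (TCP) lies midway between the tips of the shut fingers; the grasp point (between the pads) lies 19 mm behind it (bot.grip_depth is the distance from the TCP to the grasp point, in m); y points along the fingers, x is the direction in which the jaws open and shut, and the axes are right-handed (so a half turn about y gives the same grasp; the last joint's range is limited). The gripper opens to 85 mm and grips with 20 to 120 N. Pads are 22 mm wide; open, the fingers measure 114 mm over their backs; the gripper's body (76 mm by 85 mm) begins 54 mm behind the grasp point. The pads swing forward as they close: fully open they stand 13 mm farther back than shut.
Start: joints at [1.02, 0.326, -0.193, 1.052, 0, 1.437], TCP at [0.223, 0.503, 0.231] pointing down, gripper open.
Joint ranges: [-2.65, 2.65], [-0.97, 1.79], [-1.3, 1.35], [-1.93, 2.1], [-1.47, 1.37], [-3.14, 3.14]. Speed limits (rad/s): [2.57, 2.57, 3.14, 3.14, 3.14, 3.14].

## Interface

Orientations are given as a unit quaternion [w, x, y, z].
In Python, from cell import bot gives the robot as it stands. Calls block until the motion is done:
- bot.move_pose(position, orientation): joint-space move of the TCP to a pose.
- bot.move_linear(position, speed=0.15, rotation=None, until_force=None): straight line of the TCP; rotation=None keeps the orientation; speed is the mean speed in m/s. With until_force (N) it stops when the force on the tool has changed by that much, and returns True; else False.
- bot.goto_joints(angles): joint-space move.
- bot.set_gripper(opening, grasp_force=None): opening from 0.0 (shut) to 1.0 (fully open); grasp_force is the grip in N (None keeps the last); returns when the fingers have stopped.
- bot.wait(seconds).
- bot.solve_ik(position, orientation): joint angles nearest the present ones, or None.
- bot.camera(name): name is "scene" or "top" or "wrist"; returns the picture (400x640x3 uint8, red, green, blue); there is no depth.
- bot.calibration(name): a dict with "mtx" (3x3 intrinsics, pixels), "extrinsics" (4x4, takes a point from world to camera coordinates); the wrist camera has in their place "hand_eye" (4x4, takes a point from camera to tool coordinates, whose origin is the TCP and whose axes are the tool frame's). Camera axes: x right, y down, z forward; pixel columns grow to the right and rows downward; lengths in m; the calibration is good to about 2 mm. The wrist camera is an equidistant fisheye: a pixel r from the principal point sees the ray r / f radians off the axis. A picture is of the moment at which its call begins: read the wrist's pose just before it. calibration takes no time and is no camera call.
A pose or a line that the arm cannot do raises bot.PlanningError and nothing moves.
- bot.close_job(): hands the job in, once; it reports no verdict.
Trained networks look in the newest picture that a camera, given by its name, has taken for a name from the list of things; names that differ only in an ending like _2 or _b are one class to them, and where a whole thing is asked for, a point or a joint stands for the part that bears it (a point fixed in the world has none). Each returns a list of dicts, best first, with "confidence" (0 to 1); they miss things now and then, are a little off and sometimes report something else, mostly with a low value. They report only what shows in the picture. A call takes as long as a camera call. They do not tell look-alikes from the thing itself.
- bot.search_frame(camera, thing): "bbox" ([left, top, width, height] in pixels, round what is visible of it).
Readings, each from a call of its own:
- bot.read_clock(): time.
- bot.read_joint_positions(): joint angles.
- bot.read_joint_vel(): joint speeds.
- bot.read_joint_efforts(): joint torques, N m.
- bot.read_position(): TCP position.
- bot.read_tool_rot(): TCP orientation.
- bot.read_ft_force(): force on the tool from outside, world axes, zero at the start.
- bot.read_moment(): the same for the moment, N m.
- bot.read_gripper_width(): opening from 0.0 (shut) to 1.0 (fully open).
Only numpy, scipy, OpenCV 4.12 (cv2) and the standard library are available. Lean on these libraries where they do the work, as an engineer would, in place of code of your own. Each camera call takes 0.05 s, during which the arm holds its last target.

## Working session

There is one attempt and no reset: what is moved stays moved. The work goes in short steps, each a Python script; the robot and the scene stay as the last script left them, time stands still between calls to the robot, and variables do not carry over. Pictures are saved under pics/ and viewed, and the job is handed in when it is done.

```bash
ls; mkdir -p pics
python3 - <<'E'
from cell import bot
import cv2,numpy as np
for n in ["scene","top","wrist"]:
    im=bot.camera(n); cv2.imwrite(f"pics/{n}0.png",im[:,:,::-1])
    c=bot.calibration(n); print(n,{k:np.round(np.array(v),4).tolist() for k,v in c.items()})
    for t in ["long_tray","short_tray","soap","cup","bottle","brush","jar","tin"]:
        print(t,[(d["bbox"],round(d["confidence"],2)) for d in bot.search_frame(n,t)] if n!="wrist" else "")
print(bot.read_clock(),bot.read_tool_rot(),bot.grip_depth)
E
```

```text
pics
scene {'mtx': [[377.2571, 0.0, 315.7389], [0.0, 377.2571, 199.8512], [0.0, 0.0, 1.0]], 'extrinsics': [[0.1723, 0.985, 0.0084, -0.0869], [0.6725, -0.1114, -0.7317, -0.3543], [-0.7198, 0.1317, -0.6816, 1.4748], [0.0, 0.0, 0.0, 1.0]]}
long_tray [([226.2, 166.0, 85.6, 41.3], 0.98)]
short_tray [([328.5, 156.9, 58.0, 29.2], 0.96), ([339.7, 204.7, 27.6, 39.3], 0.62)]
soap [([243.8, 211.7, 17.5, 25.7], 0.95)]
cup [([414.5, 215.2, 25.6, 26.0], 0.92), ([380.0, 217.3, 24.7, 34.1], 0.7), ([381.2, 192.6, 20.3, 28.7], 0.6)]
bottle [([422.8, 173.6, 18.9, 32.8], 0.6)]
brush [([341.0, 206.5, 27.0, 36.6], 0.71)]
jar [([290.9, 209.3, 21.0, 30.7], 0.86), ([385.2, 194.6, 18.9, 27.2], 0.61)]
tin [([184.0, 223.0, 33.4, 22.5], 0.88), ([420.1, 172.9, 21.2, 35.2], 0.27)]
top {'mtx': [[385.1458, 0.0, 318.3804], [0.0, 385.1458, 199.1716], [0.0, 0.0, 1.0]], 'extrinsics': [[0.0294, -0.9996, -0.0018, -0.0182], [-0.9957, -0.0291, -0.0884, 0.5861], [0.0883, 0.0044, -0.9961, 0.9998], [0.0, 0.0, 0.0, 1.0]]}
long_tray [([323.0, 230.8, 94.8, 51.6], 0.86), ([184.9, 181.2, 25.5, 18.4], 0.67)]
short_tray [([228.6, 235.1, 65.6, 38.7], 0.76)]
soap [([284.5, 154.1, 16.4, 36.6], 0.72), ([374.5, 175.1, 25.3, 28.9], 0.69)]
cup [([235.9, 168.6, 19.1, 21.5], 0.89), ([249.1, 136.8, 23.1, 23.4], 0.72), ([215.0, 136.0, 19.7, 22.7], 0.65)]
bottle [([182.4, 180.8, 26.2, 21.2], 0.53)]
brush [([281.9, 152.3, 19.5, 38.1], 0.68)]
jar [([333.2, 163.5, 21.9, 22.3], 0.57)]
tin [([426.1, 178.8, 29.2, 26.7], 0.64)]
wrist {'mtx': [[309.7069, 0.0, 317.6735], [0.0, 309.7069, 199.3325], [0.0, 0.0, 1.0]], 'hand_eye': [[1.0, 0.0008, -0.0009, -0.0005], [0.0011, -0.2832, 0.9591, -0.1423], [0.0006, -0.9591, -0.2832, 0.0718], [0.0, 0.0, 0.0, 1.0]]}
long_tray 
short_tray 
soap 
cup 
bottle 
brush 
jar 
tin 
0.95 [-0.59262835  0.59264312  0.38574063 -0.38570707] 0.0187
```

Run:
```python
import cv2
a=cv2.imread("pics/top0.png")[110:310,140:480]; cv2.imwrite("pics/top0z.png",cv2.resize(a,(799,470),interpolation=cv2.INTER_CUBIC))
a=cv2.imread("pics/scene0.png")[130:300,150:490]; cv2.imwrite("pics/scene0z.png",cv2.resize(a,(800,400),interpolation=cv2.INTER_CUBIC))
```

```text
(no output)
```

View pics/top0.png

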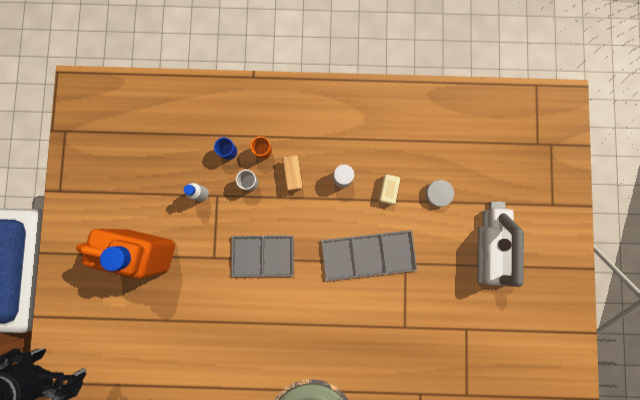

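View pics/top0z.png

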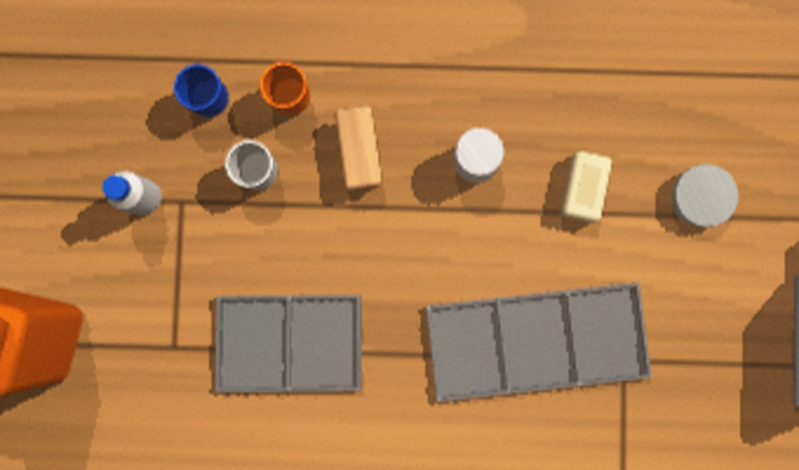

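View pics/scene0z.png

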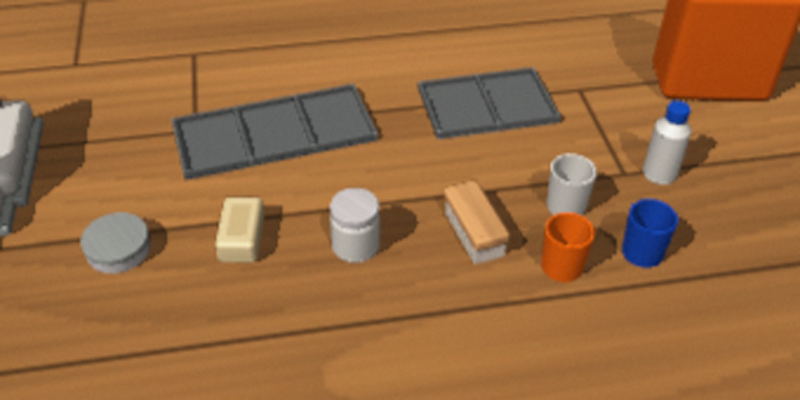

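View pics/scene0.png

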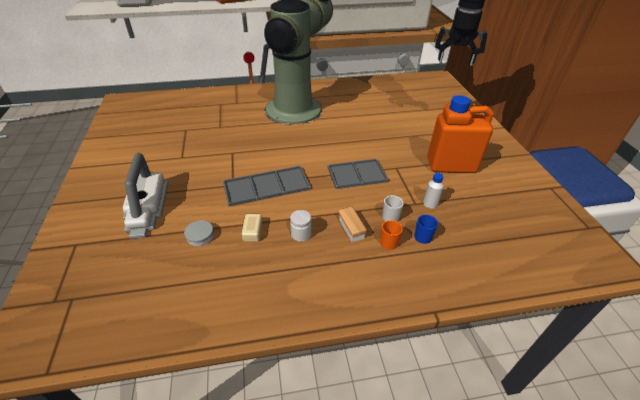

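View pics/wrist0.png

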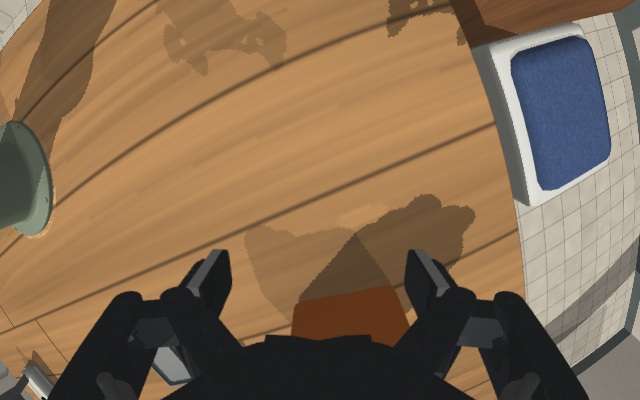

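```bash
cat > h.py <<'E'
import cv2,numpy as np
from scipy.optimize import least_squares
from scipy.spatial.transform import Rotation as Rn
C={}
def load():
    from cell import bot
    for n in ("scene","top"): C[n]=bot.calibration(n)
def proj(n,P):
    c=C[n]; E=np.array(c["extrinsics"]); p=np.atleast_2d(P)@E[:3,:3].T+E[:3,3]
    q=p@np.array(c["mtx"]).T; return q[:,:2]/q[:,2:]
def ray(n,uv,z):
    c=C[n]; E=np.array(c["extrinsics"]); K=np.array(c["mtx"])
    d=E[:3,:3].T@np.linalg.inv(K)@np.array([uv[0],uv[1],1]); o=-E[:3,:3].T@E[:3,3]
    return o+d*(z-o[2])/d[2]
def circ(p,r,z,n=48):
    a=np.linspace(0,2*np.pi,n); return np.c_[p[0]+r*np.cos(a),p[1]+r*np.sin(a),np.full(n,z)]
def rect(p,yaw,lx,ly,z):
    L=np.array([[-lx,-ly],[lx,-ly],[lx,ly],[-lx,ly]])/2; c,s=np.cos(yaw),np.sin(yaw)
    return np.c_[L@np.array([[c,s],[-s,c]])+np.array(p)[:2],np.full(4,z)]
E
cat > est.py <<'E'
from h import *; load()
T=lambda u,v:(u/2.35+140,v/2.35+110)
pos={}
for k,uv,z in [("cup",(251,164),.06),("bottle",(116,187),.105),("jar",(480,155),.065),("tin",(706,196),.024),("blue",(200,88),.06),("orange",(285,86),.06)]:
    pos[k]=ray("top",T(*uv),z)[:2]
def fitrect(pts,lx,ly,z,y0):
    W=np.array([ray("top",T(*p),z)[:2] for p in pts]); W=W[np.argsort(np.arctan2(*(W-W.mean(0)).T))]
    f=lambda q:min((np.roll(rect(q[:2],q[2],lx,ly,z)[::-1,:2],i,0)-W for i in range(4)),key=lambda e:(e**2).sum()).ravel()
    r=least_squares(f,[*W.mean(0),y0]); print("rms mm",1e3*np.sqrt((r.fun**2).mean())); return r.x
pos["brush"]=fitrect([(337,111),(371,107),(381,184),(346,189)],.092,.042,.04,0)
pos["soap"]=fitrect([(577,152),(610,155),(602,221),(565,216)],.076,.044,.03,0)
pos["short"]=fitrect([(217,298),(360,296),(361,392),(215,394)],.108,.164,.012,0)
pos["long"]=fitrect([(428,307),(637,284),(650,378),(438,402)],.108,.244,.012,0)
for k,v in pos.items(): print(k,np.round(v,4))
np.savez("pos.npz",**pos)
E
cat > draw.py <<'E'
from h import *; load()
import sys
pos=dict(np.load("pos.npz"))
def draw(n,src,out,box,s):
    x0,y0,x1,y1=box; im=cv2.imread(src)[y0:y1,x0:x1]; im=cv2.resize(im,None,fx=s,fy=s,interpolation=cv2.INTER_CUBIC)
    def pl(P,c):
        q=(proj(n,P)+.5-[x0,y0])*s-.5; cv2.polylines(im,[np.round(q*8).astype(int)],True,c,1,cv2.LINE_AA,3)
    g=(0,255,0); m=(255,0,255)
    for k,r0,r1,h in [("cup",.023,.026,.06),("jar",.027,.027,.065),("tin",.036,.036,.024)]:
        pl(circ(pos[k],r1,h),g); pl(circ(pos[k],r0,0),m)
    pl(circ(pos["bottle"],.013,.105),g); pl(circ(pos["bottle"],.021,0),m)
    p=pos["brush"]; pl(rect(p[:2],p[2],.092,.042,.04),g); pl(rect(p[:2],p[2],.084,.036,0),m)
    p=pos["soap"]; pl(rect(p[:2],p[2],.076,.044,.032),g); pl(rect(p[:2],p[2],.076,.044,0),m)
    for k,l in (("short",.164),("long",.244)):
        p=pos[k]; pl(rect(p[:2],p[2],.108,l,.012),g)
    cv2.imwrite(out,im)
draw("top",sys.argv[1],sys.argv[3]+"_t.png",(170,120,470,300),2.6)
draw("scene",sys.argv[2],sys.argv[3]+"_s.png",(170,140,460,260),2.7)
E
python3 est.py; python3 draw.py pics/top0.png pics/scene0.png pics/ov0
```

```text
rms mm 1.555017107642332
rms mm 1.8855801669355476
rms mm 0.39242077799985847
rms mm 1.376833369871395
cup [0.6283 0.1854]
bottle [0.5938 0.3171]
jar [ 0.6449 -0.066 ]
tin [ 0.6116 -0.3263]
blue [0.7116 0.2459]
orange [0.7166 0.1517]
brush [0.6531 0.0689 0.1567]
soap [ 0.6185 -0.1917 -0.126 ]
short [0.4294 0.143  0.0413]
long [ 0.4403 -0.1404  0.1397]
```

View pics/ov0_t.png

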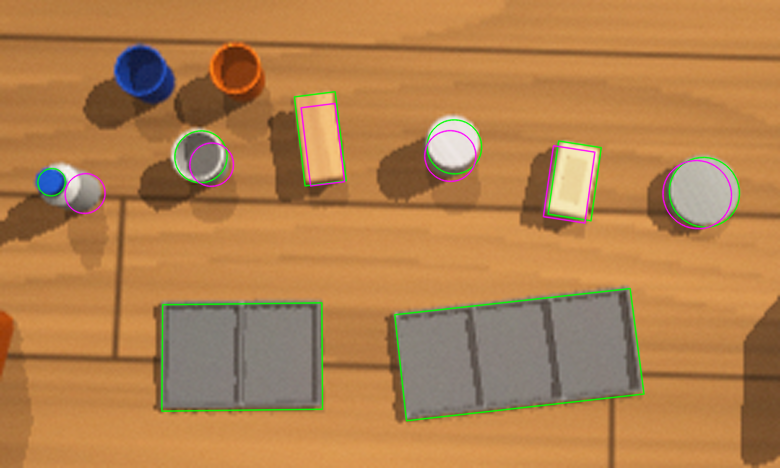

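View pics/ov0_s.png

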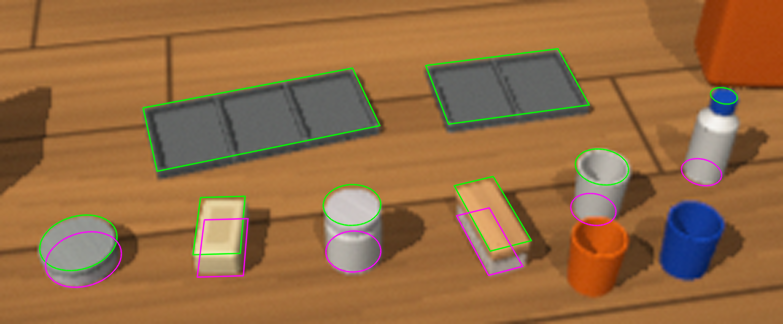

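```bash
cat > pp.py <<'E'
from cell import bot
from h import *
pos=dict(np.load("pos.npz"))
def quat(phi):
    x=np.array([np.cos(phi),np.sin(phi),0]); y=np.array([0,0,-1.]); R=np.c_[x,y,np.cross(x,y)]
    q=Rn.from_matrix(R).as_quat(); return [float(q[3]),*map(float,q[:3])]
def bay(t,yb,dx=0):
    x,y,a=pos[t]; c,s=np.cos(a),np.sin(a); return np.array([x+c*dx-s*yb,y+s*dx+c*yb])
h=np.pi/2
# name: pick xy, pick phi, place xy, place phi, tcp height above underside, force
def plan(s=1):
    lt,st=pos["long"][2],pos["short"][2]
    return {
    "soap":(pos["soap"][:2],pos["soap"][2]+s*h,bay("long",-.08),lt+s*h,.009,45),
    "brush":(pos["brush"][:2],pos["brush"][2]+s*h,bay("short",.04),st+s*h,.013,45),
    "jar":(pos["jar"],s*h,bay("short",-.04),st+(0 if s*0 else 0),.021,50),
    "cup":(pos["cup"],s*h,bay("long",0),lt,.017,20),
    "bottle":(pos["bottle"],s*h,bay("long",.08),lt,.039,45)}
def L(xy,z): return [float(xy[0]),float(xy[1]),float(z)]
E
python3 - <<'E'
from pp import *
q=bot.read_tool_rot(); R=Rn.from_quat([*q[1:],q[0]]).as_matrix(); print(np.round(R,3), "phi",np.arctan2(R[1,0],R[0,0]))
for s in (1,-1):
    for k,(a,pa,b,pb,z,f) in plan(s).items():
        for xy,p in ((a,pa),(b,pb),(b,pb+np.pi)):
            for zz in (z+.004,.2): 
                j=bot.solve_ik(L(xy,zz),quat(p)); print(s,k,round(p,2),zz,None if j is None else np.round(j,2))
E
```

```text
[[ 0.405  0.    -0.914]
 [ 0.914  0.     0.405]
 [ 0.    -1.    -0.   ]] phi 1.1539613698683864
1 soap 1.44 0.013 [-0.41  0.71 -0.16  0.7   0.   -0.29]
1 soap 1.44 0.2 [-0.41  0.53  0.04  1.08  0.   -0.29]
1 soap 1.71 0.013 [-0.6   0.5  -0.58  0.49  0.   -0.74]
1 soap 1.71 0.2 [-0.6   0.26 -0.37  0.94  0.   -0.74]
1 soap 4.85 0.013 [-0.6   0.5  -0.58  0.49  0.    2.4 ]
1 soap 4.85 0.2 [-0.6   0.26 -0.37  0.94  0.    2.4 ]
1 brush 1.73 0.017 [-0.01  0.71 -0.13  0.72  0.   -0.16]
1 brush 1.73 0.2 [-0.01  0.55  0.07  1.09  0.   -0.16]
1 brush 1.61 0.017 [ 0.25  0.45 -0.67  0.45  0.    0.2 ]
1 brush 1.61 0.2 [ 0.25  0.2  -0.45  0.92  0.    0.2 ]
1 brush 4.75 0.017 [ 0.25  0.45 -0.67  0.45  0.   -2.94]
1 brush 4.75 0.2 [ 0.25  0.2  -0.45  0.92  0.   -2.94]
1 jar 1.57 0.025 [-0.22  0.69 -0.15  0.72  0.   -0.22]
1 jar 1.57 0.2 [-0.22  0.53  0.04  1.08  0.   -0.22]
1 jar 0.04 0.025 [ 0.07  0.4  -0.72  0.45  0.    1.6 ]
1 jar 0.04 0.2 [ 0.07  0.16 -0.5   0.91  0.    1.6 ]
1 jar 3.18 0.025 [ 0.07  0.4  -0.72  0.45  0.   -1.54]
1 jar 3.18 0.2 [ 0.07  0.16 -0.5   0.91  0.   -1.54]
1 cup 1.57 0.0
[... 1637 characters left out ...]
 0.91  0.   -1.54]
-1 cup -1.57 0.021 [ 0.17  0.71 -0.14  0.73  0.   -2.97]
-1 cup -1.57 0.2 [ 0.17  0.54  0.06  1.09  0.   -2.97]
-1 cup 0.14 0.021 [-0.47  0.44 -0.68  0.46  0.    0.96]
-1 cup 0.14 0.2 [-0.47  0.19 -0.46  0.92  0.    0.96]
-1 cup 3.28 0.021 [-0.47  0.44 -0.68  0.46  0.   -2.18]
-1 cup 3.28 0.2 [-0.47  0.19 -0.46  0.92  0.   -2.18]
-1 bottle -1.57 0.043 [ 0.38  0.71 -0.06  0.8   0.   -2.76]
-1 bottle -1.57 0.2 [ 0.38  0.58  0.12  1.12  0.   -2.76]
-1 bottle 0.14 0.043 [-0.31  0.36 -0.73  0.48  0.    1.12]
-1 bottle 0.14 0.2 [-0.31  0.14 -0.53  0.91  0.    1.12]
-1 bottle 3.28 0.043 [-0.31  0.36 -0.73  0.48  0.   -2.02]
-1 bottle 3.28 0.2 [-0.31  0.14 -0.53  0.91  0.   -2.02]
```

```bash
cat >> pp.py <<'E'
def st(msg): print(msg,"t",round(bot.read_clock(),2),"w",round(bot.read_gripper_width(),3),"z",round(bot.read_position()[2],4),"F",np.round(bot.read_ft_force(),1))
def snap(n,f): cv2.imwrite(f"pics/{f}.png",bot.camera(n)[:,:,::-1])
def pick(k,hov=.19):
    a,pa,b,pb,z,f=plan()[k]
    bot.move_pose(L(a,hov),quat(pa)); bot.set_gripper(1.0)
    snap("wrist","hov_"+k)
    hit=bot.move_linear(L(a,z),speed=.12,until_force=15); st(f"down hit={hit}")
    bot.set_gripper(0.0,grasp_force=f); st("grip")
    bot.move_linear(L(a,.19),speed=.15); st("lift"); snap("wrist","held_"+k)
def place(k,dw=.22):
    a,pa,b,pb,z,f=plan()[k]
    bot.move_pose(L(b,.19),quat(pb)); st("over")
    hit=bot.move_linear(L(b,z+.010),speed=.12,until_force=15); st(f"near hit={hit}")
    hit=bot.move_linear(L(b,z+.001),speed=.02,until_force=4); st(f"set hit={hit}")
    w=bot.read_gripper_width(); bot.set_gripper(min(1,w+dw)); st("open")
    bot.move_linear(L(b,.19),speed=.15); st("up")
E
python3 - <<'E'
from pp import *
p=bot.read_position(); bot.move_linear([p[0],p[1],.33],speed=.15)
a,pa,*_=plan()["soap"]; bot.move_pose(L(a,.3),quat(pa)); st("there")
pick("soap")
E
```

```text
there t 4.58 w 0.997 z 0.3001 F [0.8 0.5 0.9]
down hit=False t 7.02 w 0.999 z 0.0098 F [-0.3 -0.7  0.5]
grip t 7.48 w 0.511 z 0.0097 F [-0.  -0.3  3.5]
lift t 8.84 w 0.508 z 0.1888 F [ 0.3  0.2 -0.7]
```

View pics/held_soap.png

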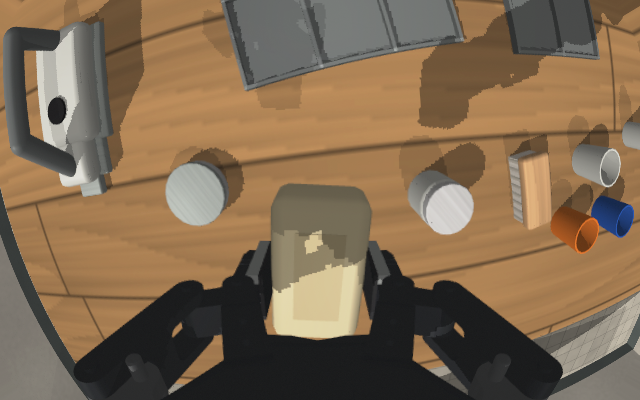

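View pics/hov_soap.png

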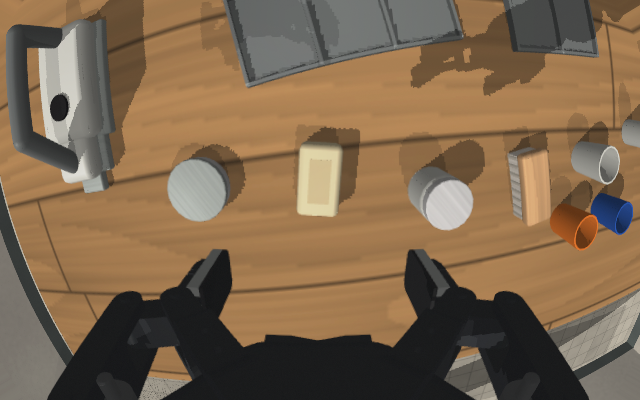

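```bash
sed -i 's/z+.010),speed=.12/z+.014),speed=.12/; s/z+.001),speed=.02/z+.002),speed=.02/' pp.py
python3 - <<'E'
from pp import *
place("soap"); snap("wrist","pl_soap")
pick("brush")
E
```

```text
over t 9.61 w 0.514 z 0.1903 F [ 0.6 -0.1 -1. ]
near hit=False t 11.15 w 0.508 z 0.0236 F [-0.   0.9 -0.6]
set hit=True t 11.64 w 0.508 z 0.0137 F [-0.2  0.   4.5]
open t 11.97 w 0.726 z 0.0131 F [-0.4 -0.6 -0.5]
up t 13.29 w 0.727 z 0.1892 F [-0.3  0.6  0.2]
down hit=False t 16.71 w 1.0 z 0.0139 F [0.4 0.5 0.1]
grip t 17.18 w 0.481 z 0.0136 F [-0.8  0.3  3.6]
lift t 18.52 w 0.483 z 0.1888 F [-0.3  0.3 -1.1]
```

View pics/pl_soap.png

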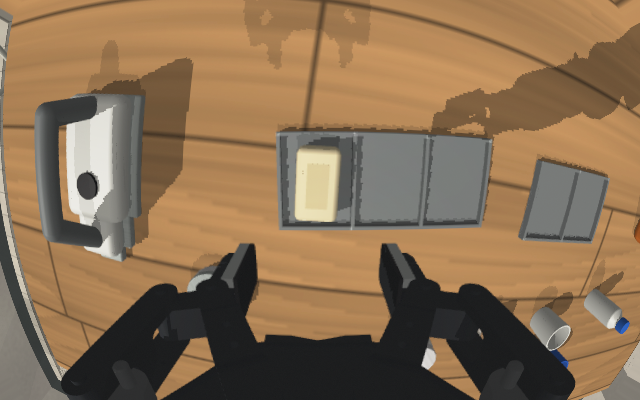

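View pics/held_brush.png

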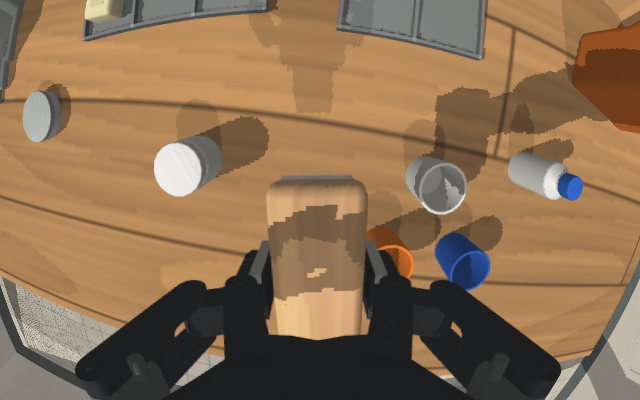

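The soap sits flat in its bay (about 317,185). The brush is gripped centred (317,260), aligned with the jaws.

Run:
```python
from pp import *
place("brush"); snap("wrist","pl_brush")
pick("jar")
```

```text
over t 19.56 w 0.478 z 0.1904 F [ 0.1  0.4 -1.4]
near hit=False t 21.07 w 0.485 z 0.0275 F [-0.6  0.2 -1.2]
set hit=True t 21.57 w 0.485 z 0.0175 F [-0.6 -0.   5.5]
open t 21.89 w 0.702 z 0.0169 F [ 0.2 -0.6  0. ]
up t 23.19 w 0.71 z 0.1892 F [ 0.4 -0.2 -0.4]
down hit=False t 26.48 w 1.001 z 0.0219 F [ 0.8 -0.4 -0.7]
grip t 26.88 w 0.615 z 0.0219 F [-0.5 -0.4  4.5]
lift t 28.16 w 0.611 z 0.1887 F [ 0.7  0.5 -2.5]
```

View pics/pl_brush.png

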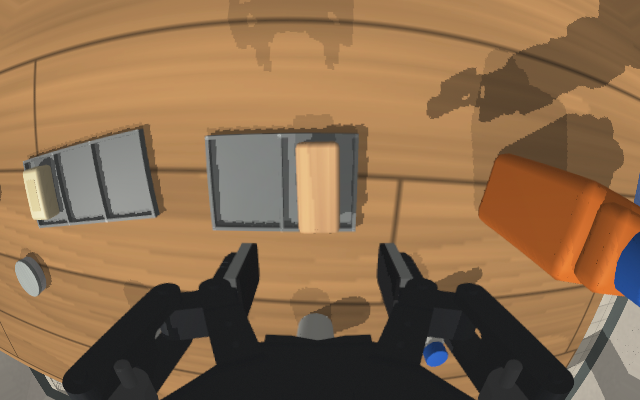

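View pics/held_jar.png

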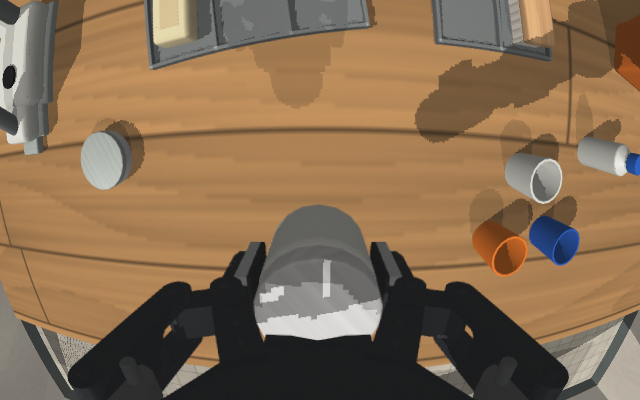

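The brush lies in the left bay (317,187). The jar is held upright and centred (318,270).

Run:
```python
from pp import *
place("jar"); snap("wrist","pl_jar")
pick("cup")
```

```text
over t 29.8 w 0.613 z 0.1901 F [ 0.8  0.1 -2.3]
near hit=False t 31.24 w 0.612 z 0.0355 F [-1.   0.7 -1.9]
set hit=True t 31.73 w 0.612 z 0.0258 F [-0.3 -0.3  6.7]
open t 32.06 w 0.831 z 0.0252 F [ 0.3 -1.1  0.1]
up t 33.31 w 0.836 z 0.1893 F [-0.5 -0.2 -0.8]
down hit=False t 36.58 w 1.002 z 0.0179 F [-0.1 -0.5  0.2]
grip t 37.0 w 0.603 z 0.0177 F [-0.2  1.4  3.9]
lift t 38.3 w 0.6 z 0.1888 F [-1.2 -0.5 -1.3]
```

View pics/pl_jar.png

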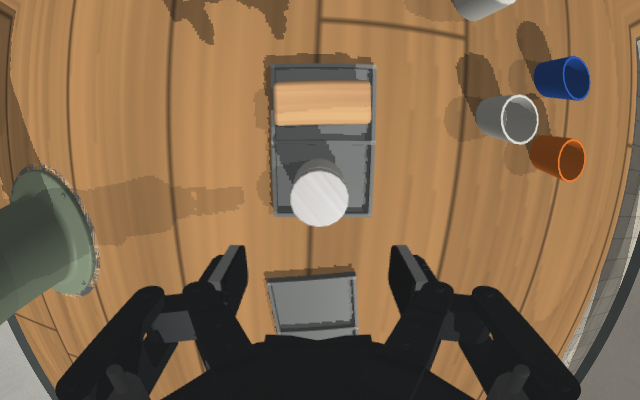

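View pics/held_cup.png

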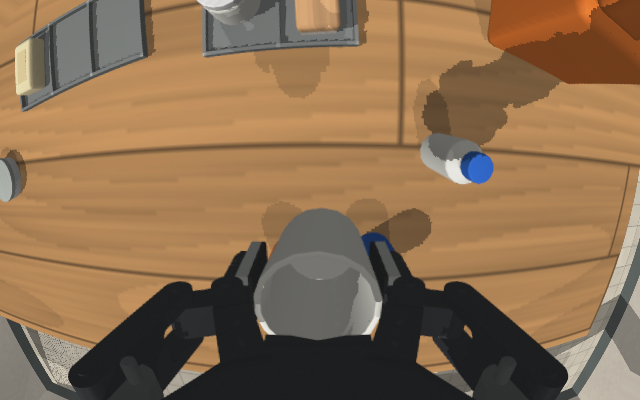

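The jar stands in the right bay (320,195). The cup is held upright and centred (318,270).

Run:
```python
from pp import *
place("cup"); snap("wrist","pl_cup")
pick("bottle")
```

```text
over t 39.75 w 0.605 z 0.1901 F [ 0.1 -0.5 -0.5]
near hit=False t 41.23 w 0.604 z 0.0315 F [0.5 0.4 0.1]
set hit=True t 41.73 w 0.603 z 0.0214 F [ 1.2 -0.2  4.7]
open t 42.05 w 0.821 z 0.021 F [ 0.1  0.6 -0.4]
up t 43.33 w 0.82 z 0.1892 F [0.1 0.4 0.1]
down hit=False t 46.9 w 0.998 z 0.0399 F [ 0.4 -0.6 -0.5]
grip t 47.38 w 0.475 z 0.0397 F [-0.7 -0.1  3.2]
lift t 48.54 w 0.478 z 0.1887 F [-0.3  0.2 -1.2]
```

View pics/pl_cup.png

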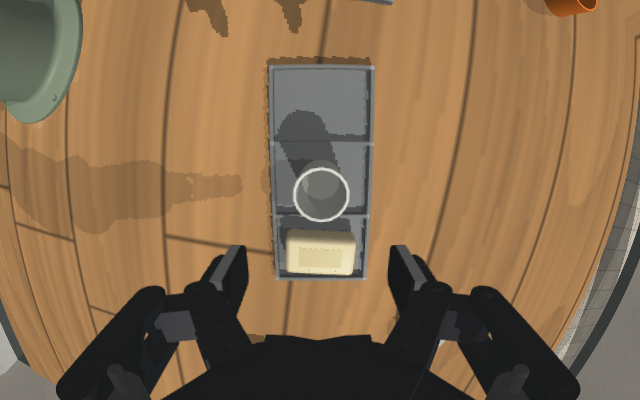

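View pics/held_bottle.png

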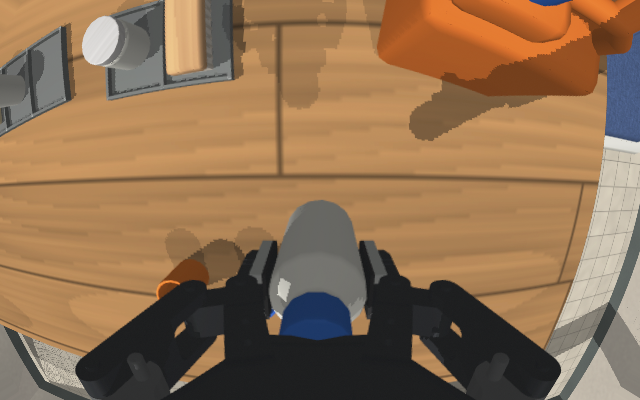

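Run:
```python
from pp import *
place("bottle"); snap("wrist","pl_bottle")
a=pos["soap"]; bot.move_pose([.33,0,.40],quat(1.57)); st("clear")
snap("top","top1"); snap("scene","scene1")
for n,b in (("top",(170,120,470,300)),("scene",(170,140,460,260))):
    im=cv2.imread(f"pics/{n}1.png"); x0,y0,x1,y1=b; cv2.imwrite(f"pics/{n}1z.png",cv2.resize(im[y0:y1,x0:x1],None,fx=2.6,fy=2.6,interpolation=cv2.INTER_CUBIC))
```

```text
over t 50.12 w 0.48 z 0.1902 F [-0.1  1.  -1.9]
near hit=False t 51.41 w 0.479 z 0.0535 F [ 0.6 -0.8 -1.2]
set hit=True t 51.91 w 0.478 z 0.0436 F [-0.5 -0.7  5.4]
open t 52.23 w 0.703 z 0.0429 F [0.7 0.4 1.1]
up t 53.37 w 0.698 z 0.1893 F [-1.1  0.3  0.4]
clear t 54.63 w 0.697 z 0.3992 F [ 0.3  0.6 -1.8]
```

View pics/pl_bottle.png

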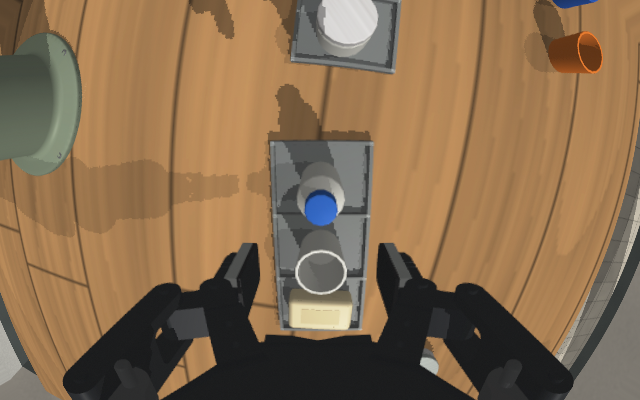

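View pics/top1z.png

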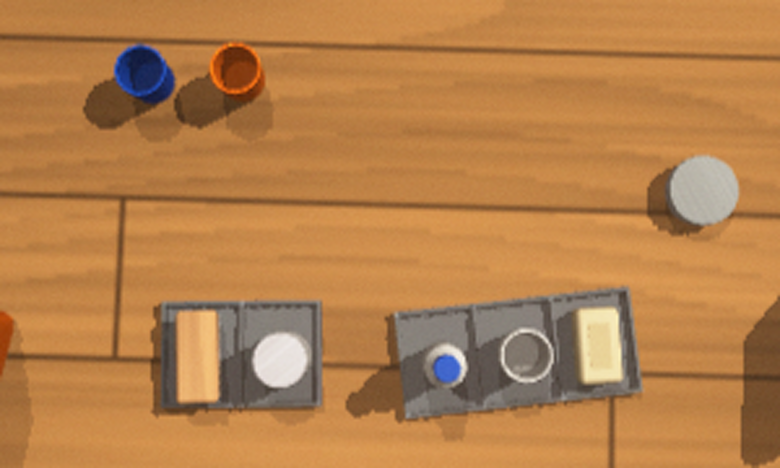

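View pics/scene1z.png

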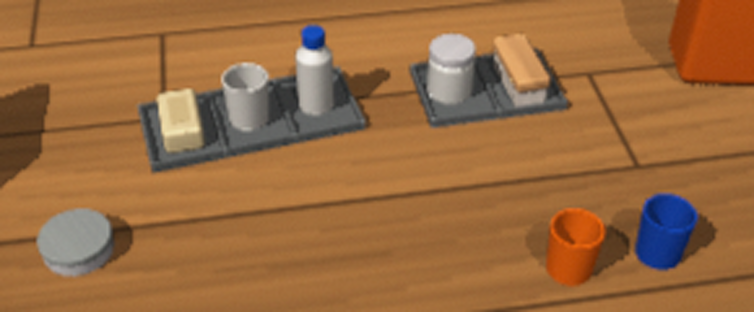

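Run:
```python
from pp import *; load()
for k,t,yb,uv,z in [("soap","long",-.08,(599,345),.036),("cup","long",0,(526,355),.064),("bottle","long",.08,(446,368),.109),("brush","short",.04,(198,356),.044),("jar","short",-.04,(280,359),.069)]:
    p=ray("top",((uv[0]+.5)/2.6+169.5,(uv[1]+.5)/2.6+119.5),z)[:2]-pos[t][:2]; a=pos[t][2]; c,s=np.cos(a),np.sin(a)
    q=np.array([[c,s],[-s,c]])@p; print(k,np.round(1e3*(q-[0,yb]),1),"mm off")
bot.close_job()
```

```text
soap [1.5 1.6] mm off
cup [ 1.7 -0.9] mm off
bottle [1.3 0.1] mm off
brush [ 2.6 -1.2] mm off
jar [ 0.2 -5.4] mm off
the job is handed in; nothing more can be done
```

Both kits are made up and the job is handed in, at about 55 s of the 128 s allowed. The soap, dosing cup and bottle are in the long tray, and the brush and jar are in the short tray.

- **Position:** in the last overhead picture the soap, cup, bottle and brush are within about 3 mm of their bay centres. The jar is about 5 mm off along the tray's length; the limit is 20 mm.
- **Setting down:** each thing met the bay floor at the expected height, with about 4–9 N of contact, before I let go. All five look upright in the overhead and scene pictures.
- **Left alone:** the tin sits where it did in the first overhead picture. I never touched the jug or iron, but I did not measure them at the end.
- **Disagreement:** the scene camera put things about 3 mm away from where the overhead camera did. I used the overhead positions throughout, and the difference caused no trouble.

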